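# Turn the bracket to the grinder and hold its guard open

## Robot

A 6-joint arm with a two-finger parallel gripper is mounted at the origin on the work surface. World frame = base frame: x ahead of the robot, y to its left, z up, the work surface at z = 0. Lengths are in m, angles in degrees, forces in N, time in s.
With the tool pointing down it reaches from about 0.4 to 0.825 m from the base axis. Payload 7 kg.
Tool frame: the origin (TCP) lies on the centre line of the jaws, within the pads' length; the fingertips stand 19 mm ahead of it and the grasp point (between the pads) is the TCP; z points along the fingers, y is the line along which they close (so a half turn about z gives the same grasp; the last joint's range is limited). The gripper opens to 88 mm and grips with 3 to 60 N. Pads are 19 mm wide; open, the fingers measure 130 mm over their backs; the gripper's body (78 mm by 193 mm) begins 47 mm behind the grasp point.
Start: joints at [80.449, 20.546, 0.682, 0, -70.136, -16.507], TCP at [0.297, 0.606, 0.246] pointing down, gripper open.
Joint ranges: [-176.03, 176.03], [-82.01, 121.73], [-58.28, 71.71], [-173.87, 95.51], [-174.79, -0.11], [-173.66, 173.66]. Speed limits (degrees/s): [136.94, 136.94, 172.46, 180, 180, 180].

## Interface

Orientations are given as [roll, pitch, yaw] about the fixed x, y, z axes, in that order (R = Rz(yaw) Ry(pitch) Rx(roll)).
In Python, from plant import get_state, capture, close_job gives the robot as it stands.
- The arm moves only by the tool apply_moves, never from a script. Its argument "targets" is a list of rows, each a list of 7 numbers: the opening, from 0 (shut) to 1 (fully open), then the shift along the tool's x, y, z normalised to -1 to 1, where 1 is 1000 mm, then the turn, a rotation vector about the tool's x, y, z normalised to -1 to 1, where 1 is 90 degrees. In form: [[claw, tx, ty, tz, ax, ay, az], ...]. A call has 1 to 20 rows; each row shifts and turns the commanded pose from where the row before left it, along the tool's axes as they then stand; what a row does not reach is not made up. A row lasts 1/12 s, in which the tool goes at most 41.7 mm and 7.16 degrees, less where a joint would pass 70% of its speed; a pose out of reach is approached as far as the arm can. A call with a number of a shift or a turn outside -1 to 1 is refused whole. A call with a gripper value outside its range is refused whole. The fingers move at their own pace and stop on an object; "newtons" is the grip in N (left out, the last holds). Time passes only in rows, so rows that do not move let the fingers close. It gives the time, the measured TCP pose, the force, the opening and the grip force at its end, in the units of the state.
- get_state(): the state, without advancing time (a new reading comes with each control period).
- capture(name): name is "side" or "top" or "wrist"; returns a dict with "frame" (400x640x3 uint8, red, green, blue), "range_z" (400x640 float32, m along the optical axis (not along the pixel's ray), 0 where there is no reading), "camera_matrix" (3x3 intrinsics, pixels), "T" (4x4, takes a point from camera to world coordinates). Camera axes: x right, y down, z forward; pixel columns grow to the right and rows downward; lengths in m; the calibration is good to about 2 mm. The wrist camera is an equidistant fisheye: a pixel r from the principal point sees the ray r / f radians off the axis. A picture is of the moment at which its call begins.
- close_job(): hands the job in; it is judged then, once.
The state is a dict: "time_s": time; "joints": joint angles; "qd": joint speeds; "joint_torque": joint torques, N m; "tcp_pos": TCP position; "eef_rot": TCP orientation; "contact_force": force on the tool from outside, world axes, zero at the start; "moment": the same for the moment, N m; "gripper_width": finger opening in m; "gripper_force": force on a finger pad.
Only numpy, scipy, OpenCV 4.12 (cv2) and the standard library are available. Lean on these libraries where they do the work, as an engineer would, in place of code of your own. Each camera call takes 0.05 s, during which the arm holds its last target. There are 200 camera calls.

## Task

On the grinding stand, turn the bent steel bracket a quarter turn so that its plain end (the one without the upturned leg) lies square and flush against the fence, centred on the gap where the disc shows, flat on the plate, and let go of it. Then take the upright post on the spring-loaded guard lever, swing it forward (clockwise from above) against its spring all the way to its stop, and finish while still holding it there. Leave the other things where they are.

Things in the scene. Friction and masses are not known exactly. Their poses are not given: they have to be found in the camera images.
- stand: Fixed grinding stand: grey plate 400 x 330 x 12 mm on the bench (x from -110 to +290 mm, y from -170 to +160 mm of the origin) with an angle grinder clamped over it, motor towards +x. Origin on the bench surface; +x points from the workpiece through the fence to the grinder, z up. Position and yaw vary.
- stop (a point): Point on the fence's front face, midway along it, at the plate's top (12 mm over the bench); axes as the stand's, +x into the fence. Fence: two bars in line along y, 22 mm high, 12 to 46 mm either side of this point; the disc shows in the gap. At rest the guard's hood juts 8 mm in front of the face, underside 24 mm over the plate: lower the bracket in front of it, then slide it in.
- stop_pin (a point): Top of the fixed steel pin that stops the lever: 10 mm diameter, 44 mm high over the plate, just off the fence's -y end.
- bracket: Loose bent steel bracket, 0.4 to 0.65 kg: flat bar 100 x 40 x 12 mm (x, y, z), leg 12 mm thick rising to 48 mm at its -x end. Origin: centre of the bar's underside; +x points to the plain end; mass centre 12 mm towards the leg. Starts on the plate along the fence, plain end towards the stand's +y; must turn about 90 degrees clockwise from above, so its +x is the stand's +x.
- bracket_end (a point): Centre of the lower edge of the bracket's plain end face, 50 mm from the bracket's origin along its +x.
- guard (a joint): Angle of the spring-loaded guard in rad about the vertical spindle: 0 = at rest (hood over the front of the disc), grows clockwise seen from above as the post is swung forward, 1.05 = fully open at its stop. The spring pushes back with about 1.6 N at the post at rest and 5 N at the stop, and the guard springs back if let go.
- grip_post: Upright round steel post (a sleeve that turns freely on its own axis), 14 mm diameter, 50 mm tall, on the end of the guard lever, 130 mm from the spindle. Origin at the centre of its foot (50 mm above the bench; foot collar 22 mm wide, 4 mm high). At rest it is 45 mm to the stand's +x and 122 mm to its -y side of the spindle; at the stop, 84 mm to -x and 100 mm to -y.
- guard_pivot (a point): Point on the guard's vertical spindle axis (the disc's axis), 48 mm above the bench; 59.5 mm behind the fence face. The grinder's head above it is 56 mm wide and rises to 94 mm above the bench; the motor behind is 60 to 80 mm wide, up to 108 mm above the bench.
- spare_disc: Loose spare grinding disc, dark, 115 mm diameter, 5 mm thick, lying on the stand's plate behind the lever, on its -y side. Bystander. Leave it alone.
- flange_nut: Loose round steel nut, 38 mm diameter, 10 mm high, on the plate near its +y edge. Bystander. Leave it alone.
- spanner: Loose 150 mm steel open spanner lying on the plate beside the grinder on its +y side. Bystander. Leave it alone.
- strip: Loose flat dark steel strip, 180 x 30 x 5 mm, on the bench to the +y side of the stand. Bystander. Leave it alone.
- screwdriver: Loose screwdriver on the bench to the +y side of the stand. Bystander. Leave it alone.
- cup_brush: Loose steel wire cup brush, 64 mm diameter, 45 mm high, standing on the bench to the -y side of the stand. Bystander. Leave it alone.
Things that resemble listed ones, but are neither listed nor needed, are in the scene too. Leave any blue look-alike of the bracket alone.

How it is judged (in metres and radians):
On the way, in this order (a step that is already met when the one before it is completed fails the run):
1. the bracket lies flat with its plain end flush, square and centred against the fence, and is let go (x of bracket_end in the frame of stop between -0.005 and 0.005 m and y of bracket_end in the frame of stop between -0.01 and 0.01 m and angle between the x axis of bracket and the x axis of stand, either way round below 0.09 rad and angle between bracket's own z axis and vertical below 0.05 rad and z of bracket in the frame of stop below 0.003 m and contact force between the fingers and bracket below 0.1 N and linear speed of bracket below 0.02 m/s), for 0.3 s.
2. the guard is wound to its stop by its post (value of joint guard above 1.01 rad and contact force between the fingers and grip_post above 1 N), for 0.3 s.
At the end, for the whole second after the job is handed in: Bracket flat on the plate, untouched by the fingers, plain end within 5 mm of the fence face, 10 mm of the gap's middle, square within 0.09 rad; guard above 1.01 of 1.05 rad with the fingers on the post (over 1 N), held; other things moved under 20 mm (all of step 1 and all of step 2); the arm keeps its last pose, push and grip.
It fails at once if another loose thing is disturbed (moved more than 20 mm) (distance of any of spare_disc, flange_nut, spanner, strip, screwdriver, cup_brush from where it was at the start of the episode above 0.02 m).
It also fails if it takes over 64 s, if anything falls off the work surface, if the arm or the gripper's body presses on something with over 40 N, if the wrist force passes 120 N, or if a joint passes its speed limit or range.

## Working session

There is one attempt and no reset: what is moved stays moved. The work goes in short steps, Python scripts to look and compute and a tool call to move; the robot and the scene stay as the last step left them, time stands still between calls to the robot, and variables do not carry over. Pictures are saved under pics/ and viewed, at most 10 in all, crops included, and the job is handed in when it is done.

Besides the shell and the picture viewer there is one more tool, called after "Call:" as name([rows], argument=value, ...), one row to a line, values as JSON. apply_moves: Moves the arm, as the interface text tells. Scaled input: -1 to 1 covers 1000 mm each way for a shift and 90 degrees each way for a turn. Its arguments: {"type":"object","properties":{"targets":{"type":"array","items":{"type":"array","items":{"type":"number"}}},"newtons":{"type":"number"}},"required":["targets"]}

```bash
mkdir -p pics
cat > h.py <<'E'
import numpy as np, cv2, pickle
from plant import get_state, capture, close_job
def grab(name,tag):
    c=capture(name); pickle.dump(c,open(f'{tag}.pkl','wb')); cv2.imwrite(f'pics/{tag}.png',c['frame'][:,:,::-1]); return c
def load(tag): return pickle.load(open(f'{tag}.pkl','rb'))
def cloud(c):
    K=c['camera_matrix'];z=c['range_z'];v,u=np.mgrid[0:z.shape[0],0:z.shape[1]]
    P=np.stack([(u-K[0,2])/K[0,0]*z,(v-K[1,2])/K[1,1]*z,z,np.ones_like(z)],-1)
    W=(P@c['T'].T)[...,:3]; W[z==0]=np.nan; return W
def ray(c,u,v,h):
    K=c['camera_matrix'];d=c['T'][:3,:3]@np.array([(u-K[0,2])/K[0,0],(v-K[1,2])/K[1,1],1]);o=c['T'][:3,3]
    return o+d*(h-o[2])/d[2]
E
python3 - <<'E'
from h import *
s=get_state();print(s)
for n in('top','side'):
    c=grab(n,n+'0');print(c['camera_matrix'],c['T'].round(3))
E
```

```text
{'time_s': 0.0, 'joints': array([ 8.04488054e+01,  2.05918456e+01,  6.34360178e-01, -1.99805785e-02,
       -7.01368291e+01, -1.65069135e+01]), 'qd': array([-0.08800434,  0.02887366, -0.02272895, -0.0174415 , -0.00763623,
       -0.05297904]), 'joint_torque': array([ 2.79076034e-03, -5.82726574e+01,  2.93047732e+01,  6.99658647e+00,
        6.97416253e-03, -1.46059956e-04]), 'tcp_pos': array([0.29633671, 0.6059622 , 0.24462293]), 'eef_rot': array([ 1.79904235e+02, -8.79134583e-03, -2.60649051e+01]), 'contact_force': array([ 0.2443679 , -0.58566414, -0.09659746]), 'moment': array([-0.01156641, -0.00459309, -0.02880411]), 'gripper_force': 0.0, 'gripper_width': 0.08796618502215153}
[[403.31033596   0.         318.45936663]
 [  0.         403.31033596 201.88796149]
 [  0.           0.           1.        ]] [[ 0.024 -0.989  0.148  0.319]
 [-1.    -0.025 -0.009  0.091]
 [ 0.013 -0.148 -0.989  1.003]
 [ 0.     0.     0.     1.   ]]
[[443.97019999   0.         315.33400057]
 [  0.         443.97019999 203.90290093]
 [  0.           0.           1.        ]] [[ 0.99  -0.099  0.101  0.328]
 [-0.141 -0.737  0.66  -0.732]
 [ 0.009 -0.668 -0.744  0.939]
 [ 0.     0.     0.     1.   ]]
```

View pics/top0.png

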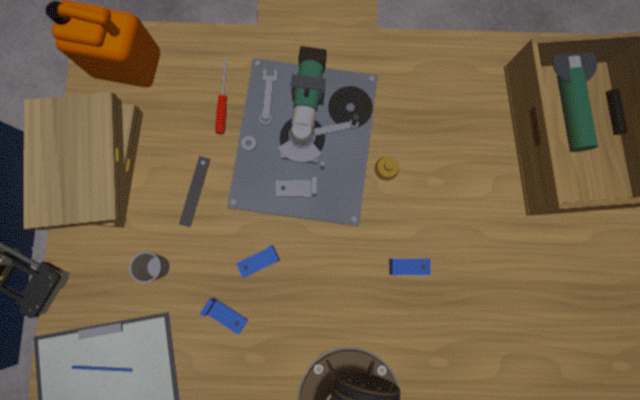

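View pics/side0.png

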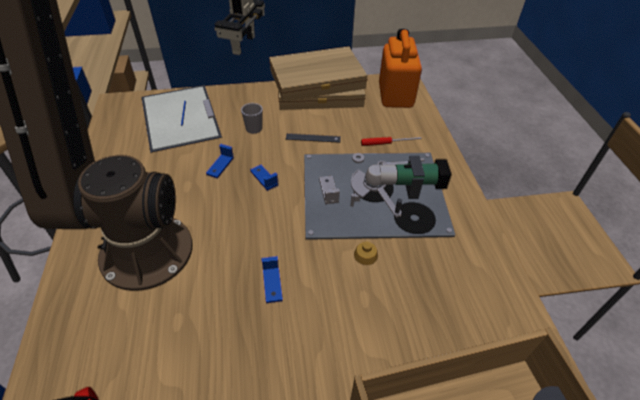

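Top view: plate corners are near (252,59), (377,75), (358,223) and (229,208). The bracket is at (295,187) with its leg at (315,187), and the post is near (354,120). Next I measure the plate, bracket and post.

Run:
```python
from h import *
c=load('top0');W=cloud(c)
f=cv2.cvtColor(c['frame'],cv2.COLOR_RGB2HSV)
cr=[ray(c,u,v,.012)for u,v in((252,59),(377,75),(358,223),(229,208))];print(np.array(cr).round(3))
m=((f[...,1]<70)).astype(np.uint8); 
r=np.zeros_like(m);r[50:232,220:385]=1;m*=r
m=cv2.morphologyEx(m,cv2.MORPH_CLOSE,np.ones((9,9)))
cs,_=cv2.findContours(m,0,1);k=max(cs,key=cv2.contourArea)
pts=np.array([ray(c,u,v,.012)[:2] for u,v in k[:,0]]).astype(np.float32)
(ct,wh,a)=cv2.minAreaRect(pts);print('plate',ct,wh,a)
box=cv2.boxPoints((ct,wh,a));print(box.round(4))
print('plate z',np.nanmedian(W[195:205,245:275,2]))
# stand axes
a=np.deg2rad(a); cand=[np.array([np.cos(a+i*np.pi/2),np.sin(a+i*np.pi/2)]) for i in range(4)]
ex=max(cand,key=lambda e:e[0]);ey=np.array([-ex[1],ex[0]])
O=np.array(ct)-ex*.09+ey*.005
print('yaw',np.rad2deg(np.arctan2(ex[1],ex[0])),'O',O)
# objects above plate in stand frame
L=W[...,:2]-O;X=L@ex;Y=L@ey;Z=W[...,2]
np.savez('stand.npz',O=O,ex=ex,ey=ey)
for nm,(z0,z1,x0,x1,y0,y1) in dict(br=(.019,.03,-.12,-.0,-.1,.1),leg=(.05,.075,-.12,-.0,-.1,.1),post=(.07,.115,-.05,.2,-.16,-.06)).items():
    q=(Z>z0)&(Z<z1)&(X>x0)&(X<x1)&(Y>y0)&(Y<y1);print(nm,q.sum())
    if q.sum()>3:
        p=np.stack([X[q],Y[q]],1).astype(np.float32);print(cv2.minAreaRect(p),p.mean(0),np.median(Z[q]),p.min(0),p.max(0))
im=cv2.resize(c['frame'][90:230,220:385],None,fx=4.8,fy=4.2,interpolation=cv2.INTER_CUBIC)[:,:,::-1]
cv2.imwrite('pics/crop.png',im)
```

```text
[[ 0.841  0.265  0.012]
 [ 0.806 -0.063  0.012]
 [ 0.417 -0.017  0.012]
 [ 0.446  0.303  0.012]]
plate (0.6511859893798828, 0.11966586112976074) (0.3305203914642334, 0.4477611482143402) 83.4496841430664
[[ 0.4099 -0.019 ]
 [ 0.8548 -0.0701]
 [ 0.8925  0.2583]
 [ 0.4476  0.3094]]
plate z 0.012767941404312477
yaw -6.5503158569336035 O [0.56234388 0.13490003]
br 579
((-0.04426180198788643, -0.009702138602733612), (0.07396646589040756, 0.11591654270887375), 6.991366386413574) [-0.06279734  0.00151663] 0.024856946357651122 [-0.08778759 -0.06307126] [-0.00143333  0.04794442]
leg 93
((-0.03818323090672493, -0.05010978877544403), (0.01912335865199566, 0.07668459415435791), 82.77973937988281) [-0.05217423 -0.04889471] 0.060382759278372444 [-0.0762842  -0.06441467] [-0.00064791 -0.04044387]
post 51
((0.11084753274917603, -0.12194419652223587), (0.012608390301465988, 0.013171386905014515), 19.97001075744629) [ 0.10921791 -0.12177587] 0.09786496582225268 [ 0.10425815 -0.128074  ] [ 0.11788777 -0.1152469 ]
```

View pics/crop.png

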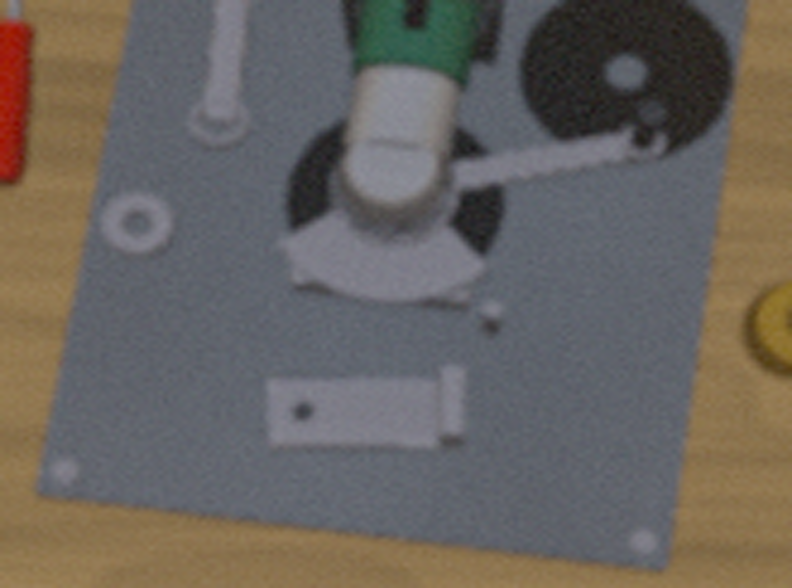

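Crop (4.8 x 4.2 zoom from (220,90)): bar corners are at (267,380), (271,446) and (440,446), the leg is at (452,403), the pin top at (490,308), and the post at (652,115). Next I fit the plate edges and the bracket outline.

Run:
```python
from h import *
c=load('top0');g=c['frame'].astype(int)
hsv=cv2.cvtColor(c['frame'],cv2.COLOR_RGB2HSV)
m=((hsv[...,1]<90)|(g[...,2]>=g[...,0]-5)).astype(np.uint8);r=np.zeros_like(m);r[50:232,215:390]=1;m*=r
m=cv2.medianBlur(m,5)
# edges: left/right per row 130..195, bottom per column 250..345
lf=[];rt=[];bt=[]
for v in range(85,200):
    u=np.where(m[v])[0]; u=u[(u>225)&(u<385)]
    lf.append(ray(c,u.min()-.5,v,.012)[:2]);rt.append(ray(c,u.max()+.5,v,.012)[:2])
for u in range(240,350):
    v=np.where(m[:,u])[0];bt.append(ray(c,u,v.max()+.5,.012)[:2])
L=[]
for p in(lf,rt,bt):
    p=np.array(p,np.float32);l=cv2.fitLine(p,cv2.DIST_HUBER,0,.002,.001).ravel();L.append(l)
    res=np.abs((p-l[2:])@np.array([-l[1],l[0]]));print(l.round(4),np.rad2deg(np.arctan2(l[1],l[0])),np.median(res))
# bracket mask: bright grey
v=cv2.GaussianBlur(hsv[...,2],(3,3),0);print('plate v',np.median(v[195:205,250:340]))
b=(v>np.median(v[195:205,250:340])+25).astype(np.uint8);q=np.zeros_like(b);q[172:202,265:325]=1;b*=q
cs,_=cv2.findContours(b,0,1);k=max(cs,key=cv2.contourArea)
print('area',cv2.contourArea(k),k[:,0].min(0),k[:,0].max(0))
p=np.array([ray(c,x,y,.024)[:2] for x,y in k[:,0] if x<308],np.float32)
R=cv2.minAreaRect(p);print('bar',R,cv2.boxPoints(R).round(4))
p=np.array([ray(c,x,y,.060)[:2] for x,y in k[:,0] if x>=311],np.float32)
R=cv2.minAreaRect(p);print('leg',R)
print('pin',ray(c,220+490/4.8,90+306/4.2,.056))
print('post top',ray(c,220+650/4.8,90+110/4.2,.100))
```

```text
[ 0.9936 -0.1131  0.6166  0.2909] -6.493421 0.0006342977
[ 0.9936 -0.1132  0.6259 -0.0447] -6.4973893 0.0006281291
[0.1129 0.9936 0.4275 0.1401] 83.51533 0.0006030409
plate v 110.0
area 70.0 [277 182] [309 194]
bar ((0.4985208511352539, 0.14805319905281067), (0.030057230964303017, 0.07412602007389069), 1.4750922918319702) [[0.4825 0.1847]
 [0.4845 0.1106]
 [0.5145 0.1114]
 [0.5126 0.1855]]Traceback (most recent call last):
  File "<stdin>", line 25, in <module>
cv2.error: OpenCV(4.12.0) /io/opencv/modules/imgproc/src/convhull.cpp:143: error: (-215:Assertion failed) total >= 0 && (depth == CV_32F || depth == CV_32S) in function 'convexHull'
```

Call:
apply_moves([
  [1,0.0296,0.025,0,0,0,0],
  [1,0.0296,0.025,0,0,0,0],
  [1,0.0296,0.025,0,0,0,0],
  [1,0.0296,0.025,0,0,0,0],
  [1,0.0296,0.025,0,0,0,0],
  [1,0.0296,0.025,0,0,0,0],
  [1,0.0296,0.025,0,0,0,0],
  [1,0.0296,0.025,0,0,0,0],
  [1,0.0296,0.025,0,0,0,0],
  [1,0.0296,0.025,0,0,0,0],
  [1,0.0296,0.025,0,0,0,0],
  [1,0.0296,0.025,0,0,0,0],
  [1,0.0296,0.025,0,0,0,0],
  [1,0,0,0,0,0,0.079],
  [1,0,0,0,0,0,0.079],
  [1,0,0,0,0,0,0.079],
  [1,0,0,0,0,0,0.079],
  [1,0,0,0,0,0,0.079],
  [1,0,0,0,0,0,0.079],
  [1,0,0,0,0,0,0.079],
])

```text
time_s: 1.77
tcp_pos: [0.4992, 0.1451, 0.2452]
eef_rot: [180.0, -0.0, -76.2]
contact_force: [-0.3, 0.0, 0.5]
gripper_width: 0.0875
gripper_force: 0.0
```

Call:
apply_moves([
  [1,0,0,0.01,0,0,0.07],
  [1,0,0,0.02,0,0,0.07],
  [1,0,0,0,0,0,0],
  [1,0,0,0,0,0,0],
])

```text
time_s: 2.1
tcp_pos: [0.4988, 0.1449, 0.2149]
eef_rot: [179.9, -0.1, -88.2]
contact_force: [0.7, 0.1, 0.1]
gripper_width: 0.0877
gripper_force: 0.0
```

Run:
```python
from h import *
s=get_state();print(s['time_s'],s['tcp_pos'],s['eef_rot'],s['joints'].round(1))
c=grab('wrist','w1');print(c['camera_matrix'],c['T'].round(4))
```

```text
2.1 [0.49881831 0.14488105 0.21485575] [ 1.7987450e+02 -8.8958249e-02 -8.8233586e+01] [ 37.9   7.3 -21.3  -0.  -61.6 -36.1]
[[309.70691629   0.         318.50434338]
 [  0.         309.70691629 199.09918245]
 [  0.           0.           1.        ]] [[-0.9995 -0.0285 -0.0105  0.5007]
 [-0.0304  0.9572  0.2878  0.0672]
 [ 0.0018  0.288  -0.9576  0.3542]
 [ 0.      0.      0.      1.    ]]
```

View pics/w1.png

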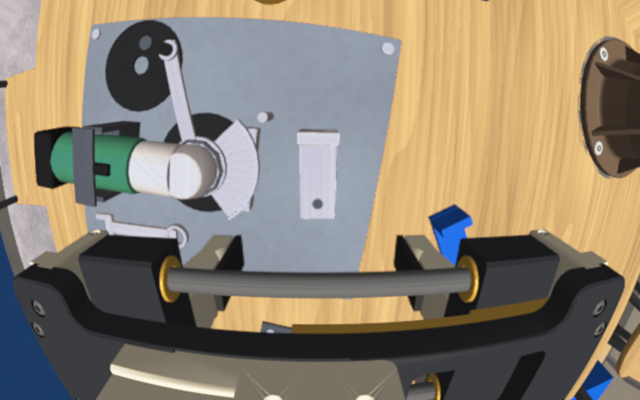

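Wrist view: the bracket's plain-end corners are near (301,219) and (336,218), its leg top spans (297,131) to (339,131), the pin top is at (264,117), and the post top is at (168,47).

```bash
cat >> h.py <<'E'
def fray(c,u,v,h):
    K=c['camera_matrix'];x=u-K[0,2];y=v-K[1,2];r=np.hypot(x,y);t=r/K[0,0];s=np.sin(t)/max(r,1e-9)
    d=c['T'][:3,:3]@np.array([x*s,y*s,np.cos(t)]);o=c['T'][:3,3];return o+d*(h-o[2])/d[2]
ang=np.deg2rad(-6.495);ex=np.array([np.cos(ang),np.sin(ang)]);ey=np.array([-ex[1],ex[0]])
STOP=np.array([.567,.1344])
def st(p): return np.array([(p[:2]-STOP)@ex,(p[:2]-STOP)@ey])*1000
E
python3 - <<'E'
from h import *
c=load('w1');hsv=cv2.cvtColor(c['frame'],cv2.COLOR_RGB2HSV);v=hsv[...,2]
print('plate',np.median(v[200:230,345:360]),'bar',np.median(v[150:190,308:330]))
t=(int(np.median(v[200:230,345:360]))+int(np.median(v[150:190,308:330])))/2
b=(cv2.GaussianBlur(v,(3,3),0)>t).astype(np.uint8);q=np.zeros_like(b);q[120:230,285:352]=1;b*=q
cs,_=cv2.findContours(b,0,1);k=max(cs,key=cv2.contourArea)[:,0];print(len(k),k.min(0),k.max(0))
lo=k[(k[:,1]>150)]
p=np.array([fray(c,x,y,.024)[:2] for x,y in lo],np.float32);R=cv2.minAreaRect(p);print('bar',R);print(cv2.boxPoints(R).round(4))
up=k[k[:,1]<140];p=np.array([fray(c,x,y,.06)[:2] for x,y in up],np.float32);print('leg y min (z=.06)',p.min(0),p.max(0))
for n,(x,y,h) in dict(pin=(264,116.5,.056),post=(168,47,.100),fenceR=(257,130,.034),fenceL=(229,217,.034)).items():
    w=fray(c,x,y,h);print(n,w.round(4),st(w).round(1))
im=cv2.resize(c['frame'][85:235,145:285],None,fx=5,fy=4,interpolation=cv2.INTER_CUBIC)[:,:,::-1];cv2.imwrite('pics/w1c.png',im)
E
```

```text
plate 177.0 bar 219.0
242 [297 133] [339 218]
bar ((0.4984121024608612, 0.15073779225349426), (0.040144480764865875, 0.07690566033124924), 2.58115816116333)
[[0.4766 0.1882]
 [0.4801 0.1114]
 [0.5202 0.1132]
 [0.5167 0.1901]]
leg y min (z=.06) [0.47985926 0.09043491] [0.5198386  0.09665968]
pin [0.5523 0.0755 0.056 ] [ -7.9 -60.1]
post [0.6332 0.0093 0.1   ] [  79.9 -116.9]
fenceR [0.5635 0.0903 0.034 ] [  1.5 -44.2]
fenceL [0.5978 0.1876 0.034 ] [24.6 56.4]
```

View pics/w1c.png

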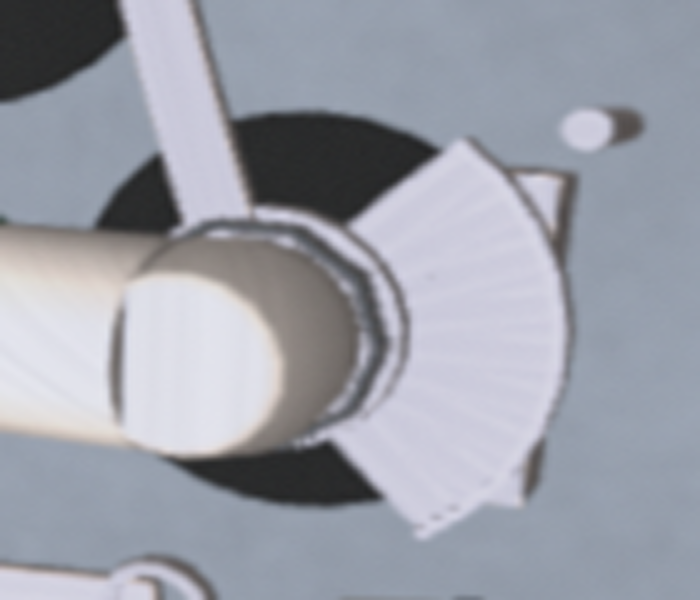

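Crop (5 x 4 zoom from (145,85)): the fence's front top corners are at (577,173) and (524,505), and the pin top is at (587,130). The circle at the lever end is the foot collar, so the post top should be further out.

Run:
```python
from h import *
c=load('w1')
for n,(x,y,h) in dict(pin=(145+587/5,85+130/4,.056),posttop=(145,42,.1),collar=(168,47,.054),fR=(260.4,128.25,.034),fL=(249.8,211.2,.034)).items():
    w=fray(c,x,y,h);print(n,w.round(4),st(w).round(1))
print(st(np.array([.657,.0014])))
```

```text
pin [0.5539 0.0765 0.056 ] [ -6.5 -59. ]
posttop [0.658  0.0012 0.1   ] [ 105.5 -122.1]
collar [ 0.6571 -0.0012  0.054 ] [ 104.9 -124.6]
fR [0.5599 0.0885 0.034 ] [ -1.9 -46.4]
fL [0.5731 0.1798 0.034 ] [ 0.9 45.8]
[ 104.46685131 -121.96588448]
```

Call:
apply_moves([
  [1,0,0,0,0,0,-0.0776],
  [1,0,0,0,0,0,-0.0776],
  [1,0,0,0,0,0,-0.0776],
  [1,0,0,0,0,0,-0.0776],
  [1,0,0,0,0,0,-0.0776],
  [1,0,0,0,0,0,-0.0776],
  [1,0,0,0,0,0,-0.0776],
  [1,0,0,0,0,0,-0.0776],
  [1,0,0,0,0,0,-0.0776],
  [1,0,0,0,0,0,-0.0776],
  [1,0,0,0,0,0,-0.0776],
  [1,0,0,0,0,0,-0.0776],
  [1,0,0,0,0,0,-0.0776],
  [0.6,0,0.025,0.02,0,0,0],
  [0.6,-0.001,0.0246,0.02,0,0,0],
  [0.6,0,0,0.03,0,0,0],
  [0.6,0,0,0,0,0,0],
])

```text
time_s: 3.57
tcp_pos: [0.4981, 0.0939, 0.1422]
eef_rot: [179.9, 0.3, 2.4]
contact_force: [-1.5, -0.6, -0.9]
gripper_width: 0.0667
gripper_force: 0.0
```

Run:
```python
from h import *
s=get_state();print(s['time_s'],s['tcp_pos'],s['eef_rot'],s['joints'].round(1))
c=grab('wrist','w2');print(c['T'].round(4))
```

```text
3.5667 [0.49814805 0.09387693 0.14219724] [179.88955081   0.32453609   2.38945505] [ 32.9  10.5 -28.1  -0.1 -51.8  59.6]
[[ 0.0412 -0.9549 -0.294   0.5765]
 [-0.9991 -0.0389 -0.0138  0.0979]
 [ 0.0018  0.2943 -0.9557  0.2811]
 [ 0.      0.      0.      1.    ]]
```

View pics/w2.png

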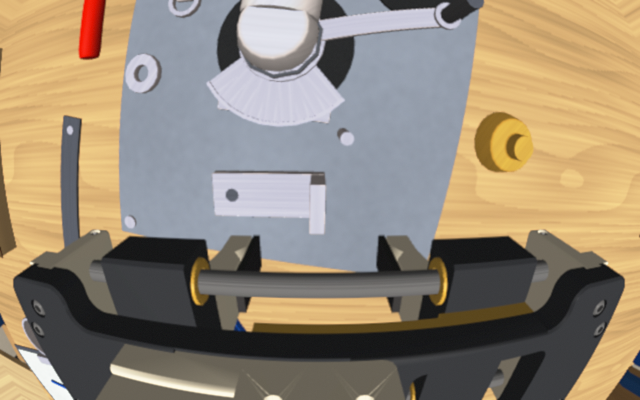

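The leg top at (317,205) sits on the jaw centre line (u≈318). I descend and grip it.

Call:
apply_moves([
  [0.6,0.002,0,0.035,0,0,0],
  [0.6,0,0.001,0.035,0,0,0],
  [0.6,0,0,0.021,0,0,0],
  [0.6,0,0,0,0,0,0],
  [0,0,0,0,0,0,0],
  [0,0,0,0,0,0,0],
  [0,0,0,0,0,0,0],
  [0,0,0,0,0,0,0],
  [0,0,0,0,0,0,0],
  [0,0,0,0,0,0,0],
  [0,0,0,0,0,0,0],
], newtons=55)

```text
time_s: 4.53
tcp_pos: [0.5028, 0.095, 0.0551]
eef_rot: [-180.0, -0.1, 2.4]
contact_force: [3.0, 1.2, 5.2]
gripper_width: 0.0114
gripper_force: 52.0
```

Call:
apply_moves([
  [0,0,0,-0.005,0,0,0],
  [0,0,0,-0.005,0,0,0],
  [0,-0.0141,-0.0139,-0.002,0,0,0],
  [0,-0.0141,-0.0139,0,0,0,0],
  [0,-0.0141,-0.0139,0,0,0,0],
  [0,-0.0141,-0.0139,0,0,0,0],
  [0,0,0,0,0,0,0.055],
  [0,0,0,0,0,0,0.055],
  [0,0,0,0,0,0,0.055],
  [0,0,0,0,0,0,0.055],
  [0,0,0,0,0,0,0.055],
  [0,0,0,0,0,0,0.055],
  [0,0,0,0,0,0,0.055],
  [0,0,0,0,0,0,0.055],
  [0,0,0,0,0,0,0.055],
  [0,0,0,0,0,0,0.055],
])

```text
time_s: 5.87
tcp_pos: [0.4435, 0.1478, 0.0667]
eef_rot: [180.0, 0.0, -47.4]
contact_force: [-0.4, -0.2, -3.5]
gripper_width: 0.0115
gripper_force: 54.9
```

Call:
apply_moves([
  [0,0,0,0,0,0,0.055],
  [0,0,0,0,0,0,0.055],
  [0,0,0,0,0,0,0.055],
  [0,0,0,0,0,0,0.055],
  [0,0,0,0,0,0,0.055],
  [0,0,0,0,0,0,0.055],
  [0,0,0,0,0,0,0.055],
  [0,0,0,0,0,0,0.055],
  [0,0,0,0,0,0,0.055],
  [0,0,0,0,0,0,0.055],
  [0,0,0,0,0,0,0],
  [0,0,0,0,0,0,0],
  [0,0,0,0,0,0,0],
])

```text
time_s: 6.95
tcp_pos: [0.4438, 0.148, 0.0666]
eef_rot: [180.0, -0.0, -96.5]
contact_force: [-0.0, 0.4, -3.3]
gripper_width: 0.0117
gripper_force: 54.9
```

Run:
```python
from h import *
s=get_state();print(s['time_s'],s['tcp_pos'],s['eef_rot'],st(s['tcp_pos']),s['contact_force'],s['gripper_width'])
a=grab('wrist','w3')['frame'];b=grab('side','s3')['frame']
im=np.vstack([a[:260],b[130:270,280:480].repeat(2,0).repeat(2,1)[:, :400]] if 0 else [a[:250]])
z=cv2.resize(b[140:250,290:460],(640,340),interpolation=cv2.INTER_CUBIC)
cv2.imwrite('pics/c3.png',np.vstack([im,z])[:,:,::-1])
```

```text
6.95 [0.44379612 0.14799722 0.06662972] [ 1.79992021e+02 -5.47885302e-03 -9.64787292e+01] [-123.9511893    -0.42644391] [-0.01518918  0.38867442 -3.32029231] 0.01171140849530508
```

View pics/c3.png

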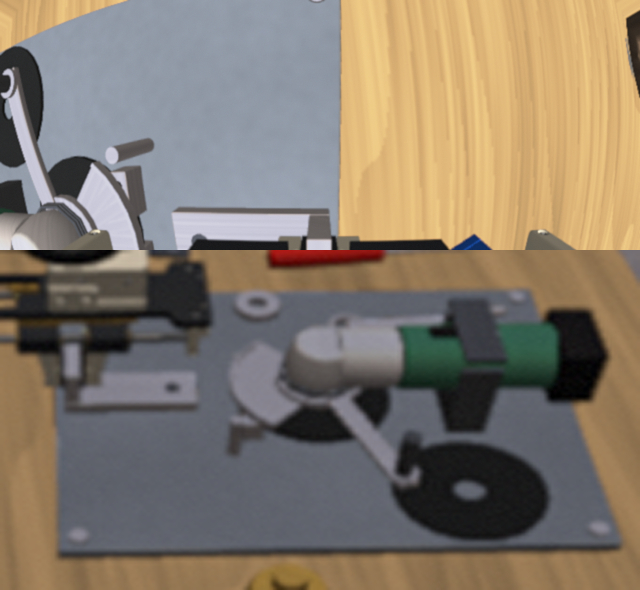

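Wrist view: the bar is held level and points at the fence, with the far edge of its top at about row 210 (u 173–300) and its plain end at u≈173. I check its lateral offset.

Run:
```python
from h import *
c=load('w3');g=cv2.cvtColor(c['frame'],cv2.COLOR_RGB2GRAY).astype(float)
for u in (180,210,240,270,295):
    col=cv2.GaussianBlur(g,(3,3),0)[200:235,u];print(u,col.astype(int))
for u,v in((175,207.5),(290,207.5),(175,212),(290,212)):
    for h in(.024,.036):
        print(u,v,h,st(fray(c,u,v,h)).round(1))
print(g[228,150:200].astype(int))
```

```text
180 [157 157 157 158 157 152 138 117 101  94  98 120 158 188 201 205 206 206
 204 203 204 207 210 211 208 206 204 204 203 204 204 204 204 206 209]
210 [158 158 159 159 159 157 149 129 106  94  94 107 136 170 193 202 204 205
 205 203 203 204 207 209 209 207 204 203 203 204 204 204 203 202 204]
240 [162 161 161 162 162 160 152 132 108  94  91  95 112 145 180 198 202 203
 202 201 200 201 203 205 207 205 203 201 202 203 203 203 202 200 200]
270 [162 162 162 162 162 163 160 146 118  97  90  91 100 131 173 198 202 202
 202 202 201 200 202 203 205 205 202 200 200 202 202 201 201 200 199]
295 [159 159 159 159 159 159 157 145 118  96  90  90  97 124 166 194 201 202
 202 202 201 200 201 202 204 204 202 200 200 201 202 201 201 201 196]
175 207.5 0.024 [-28.9 -17.6]
175 207.5 0.036 [-35.2 -21.6]
290 207.5 0.024 [-107.  -18.]
290 207.5 0.036 [-108.2  -22. ]
175 212 0.024 [-28.4 -14.4]
175 212 0.036 [-34.7 -18.6]
290 212 0.024 [-106.9  -15. ]
290 212 0.036 [-108.1  -19.2]
[157 158 158 158 157 159 158 157 158 157 155 155 154 154 153 154 155 157
 158 158 159 160 161 174 195 204 204 203 204 204 203 203 204 204 204 203
 204 204 203 204 204 204 205 204 205 205 204 204 205 204]
```

Call:
apply_moves([
  [0,0.0015,0,0.006,0,0,0],
  [0,0,0,0.005,0,0,0],
  [0,0,-0.008,0,0,0,0],
  [0,0,-0.008,0,0,0,0],
  [0,0,-0.004,0,0,0,0],
  [0,0,0,0,0,0,0],
  [0,0,0,0,0,0,0],
])

```text
time_s: 7.63
tcp_pos: [0.4635, 0.1439, 0.0551]
eef_rot: [180.0, -0.0, -96.7]
contact_force: [-0.0, -0.1, -3.5]
gripper_width: 0.0118
gripper_force: 55.0
```

Call:
apply_moves([
  [0,0,-0.002,0,0,0,0],
  [0,0,-0.002,0,0,0,0],
  [0,0,0,0,0,0,0],
  [0,0,0,0,0,0,0],
])

```text
time_s: 7.97
tcp_pos: [0.4676, 0.1438, 0.0556]
eef_rot: [-180.0, 0.0, -96.6]
contact_force: [-0.2, -0.2, -3.8]
gripper_width: 0.0117
gripper_force: 55.0
```

Call:
apply_moves([
  [0,0,-0.002,0,0,0,0],
  [0,0,0,0,0,0,0],
  [0,0,0,0,0,0,0],
])

```text
time_s: 8.22
tcp_pos: [0.4696, 0.1436, 0.0556]
eef_rot: [-180.0, 0.0, -96.6]
contact_force: [-0.0, -0.0, -3.9]
gripper_width: 0.0115
gripper_force: 55.0
```

Call:
apply_moves([
  [0,0,-0.002,0,0,0,0],
  [0,0,0,0,0,0,0],
  [0,0,0,0,0,0,0],
])

```text
time_s: 8.47
tcp_pos: [0.4716, 0.1434, 0.0556]
eef_rot: [-180.0, 0.0, -96.6]
contact_force: [0.3, 0.8, -4.4]
gripper_width: 0.0114
gripper_force: 55.0
```

Call:
apply_moves([
  [0,0,-0.0015,0,0,0,0],
  [0,0,0,0,0,0,0],
  [0,0,0,0,0,0,0],
])

```text
time_s: 8.72
tcp_pos: [0.4731, 0.1432, 0.0556]
eef_rot: [-180.0, 0.0, -96.6]
contact_force: [-1.4, 0.5, -3.4]
gripper_width: 0.0117
gripper_force: 55.0
```

Call:
apply_moves([
  [0,0,-0.001,0,0,0,0],
  [0,0,0,0,0,0,0],
  [0,0,0,0,0,0,0],
])

```text
time_s: 8.97
tcp_pos: [0.474, 0.143, 0.0555]
eef_rot: [180.0, -0.0, -96.6]
contact_force: [0.1, -0.5, -4.3]
gripper_width: 0.0116
gripper_force: 55.0
```

Call:
apply_moves([
  [0,0,-0.001,0,0,0,0],
  [0,0,0,0,0,0,0],
  [0,0,0,0,0,0,0],
])

```text
time_s: 9.22
tcp_pos: [0.4751, 0.1429, 0.0556]
eef_rot: [-180.0, 0.0, -96.6]
contact_force: [-0.6, -0.1, -5.1]
gripper_width: 0.0119
gripper_force: 55.0
```

Call:
apply_moves([
  [0,0,-0.001,0,0,0,0],
  [0,0,0,0,0,0,0],
  [0,0,0,0,0,0,0],
])

```text
time_s: 9.47
tcp_pos: [0.4759, 0.1428, 0.0555]
eef_rot: [180.0, -0.0, -96.6]
contact_force: [-1.0, -0.5, -4.8]
gripper_width: 0.0114
gripper_force: 55.0
```

Call:
apply_moves([
  [0,0,-0.001,0,0,0,0],
  [0,0,0,0,0,0,0],
  [0,0,0,0,0,0,0],
])

```text
time_s: 9.72
tcp_pos: [0.476, 0.1422, 0.0552]
eef_rot: [179.9, -0.1, -96.7]
contact_force: [-5.3, 0.6, -2.4]
gripper_width: 0.0121
gripper_force: 55.0
```

Call:
apply_moves([
  [0,0,-0.0005,0.001,0,0,0],
  [0,0,0,0,0,0,0],
  [0.4,0,0,0,0,0,0],
  [0.4,0,0,0,0,0,0],
  [0.4,0,0,0,0,0,0],
  [0.4,0,0,0,0,0,0],
  [0.4,0,0,0,0,0,0],
  [0.4,0,0,0,0,0,0],
])

```text
time_s: 10.38
tcp_pos: [0.4778, 0.1428, 0.0547]
eef_rot: [-180.0, 0.0, -96.6]
contact_force: [0.2, -0.1, 0.2]
gripper_width: 0.0344
gripper_force: 0.0
```

Call:
apply_moves([
  [0.4,0,0,-0.03,0,0,0],
  [0.4,0,0,-0.04,0,0,0],
  [0.4,0,0,-0.04,0,0,0],
  [0.4,0.04,0,0,0,0,0],
  [0.6,0.04,0,0,0,0,0],
  [0.6,0,0,0,0,0,0],
  [0.6,0,0,0,0,0,0],
])

```text
time_s: 10.97
tcp_pos: [0.4679, 0.0616, 0.165]
eef_rot: [-180.0, 0.0, -96.8]
contact_force: [1.3, 1.1, -0.3]
gripper_width: 0.0491
gripper_force: 0.0
```

Run:
```python
from h import *
s=get_state();print(s['time_s'],s['tcp_pos'],s['eef_rot'],st(s['tcp_pos']),s['gripper_width'])
grab('wrist','w4');a=grab('top','t4')['frame']
z=cv2.resize(a[110:215,250:370],(700,590),interpolation=cv2.INTER_CUBIC)
cv2.imwrite('pics/c4.png',z[:,:,::-1])
```

```text
10.9667 [0.46792783 0.06158565 0.1649623 ] [-1.79962339e+02  3.44639870e-02 -9.67959433e+01] [-90.19978928 -83.5537063 ] 0.049102299131167794
```

View pics/w4.png

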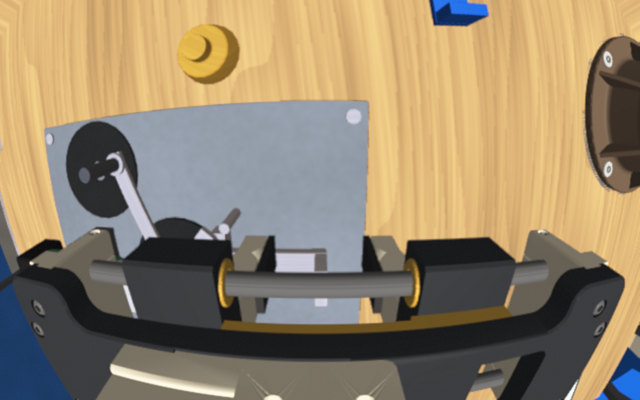

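Call:
apply_moves([
  [0.6,0.0077,-0.039,0,0,0,0],
  [0.6,0.0077,-0.039,0,0,0,0],
  [0.6,0.0077,-0.039,0,0,0,0],
  [0.6,0.0077,-0.039,0,0,0,0],
  [0.6,0.0077,-0.039,0,0,0,0],
  [0.6,0,0,0,0,0,0],
  [0.6,0,0,0,0,0,0],
])

```text
time_s: 11.65
tcp_pos: [0.6589, 0.0025, 0.1621]
eef_rot: [179.9, -0.1, -96.7]
contact_force: [-0.6, -0.2, -0.4]
gripper_width: 0.0524
gripper_force: 0.0
```

Run:
```python
from h import *
s=get_state();print(s['time_s'],s['tcp_pos'],s['eef_rot'],st(s['tcp_pos']),s['gripper_width'])
w=grab('wrist','w5')['frame'];a=grab('top','t5')['frame'];b=grab('side','s5')['frame']
z=cv2.resize(a[120:220,250:370],(360,300),interpolation=cv2.INTER_CUBIC)
y=cv2.resize(b[140:240,300:420],(360,300),interpolation=cv2.INTER_CUBIC)
cv2.imwrite('pics/c5.png',np.hstack([np.vstack([z,y]),cv2.resize(w[:,100:540],(440,400))[0:400].copy() if 0 else np.pad(w[:300,100:540],((0,300),(0,0),(0,0)))])[:,:,::-1])
```

```text
11.65 [0.65892657 0.00254102 0.16207895] [ 1.79851344e+02 -6.99568526e-02 -9.66788967e+01] [ 106.25198736 -120.61426141] 0.052414892234538976
```

View pics/c5.png

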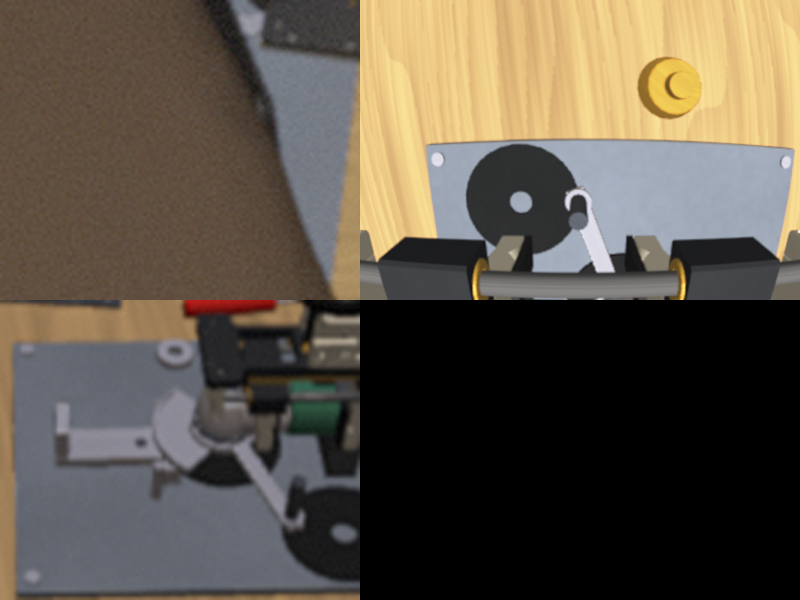

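Side crop (lower left, 3x zoom from (300,140)): the bracket lies flat with its plain end under the hood and its near lower edge from (57,465) to (158,463). Wrist part (upper right): the post top is at image pixel (318,220).

Run:
```python
from h import *
c=load('s5')
for n,(u,v,h) in dict(legfoot=(57,465,.012),end=(158,463,.012),topR=(155,428,.024),topL=(70,430,.024),legtopA=(57,433,.06),legtopB=(58,405,.06)).items():
    w=ray(c,300+u/3,140+v/3,h);print(n,st(w).round(1))
w=load('w5');print('post',fray(w,318,219,.1),st(fray(w,318,219,.1)))
```

```text
legfoot [-106.7 -346.1]
end [ -26.7 -346.1]
topR [ -27.8 -321.4]
topL [ -95.7 -321.7]
legtopA [-107.4 -346.4]
legtopB [-105.8 -321.3]
post [ 6.58061010e-01 -1.64253379e-04  1.00000000e-01] [ 105.69799427 -123.40008032]
```

Run:
```python
from h import *
c=load('s5')
for n,(u,v,h) in dict(legfoot=(57,465,.012),end=(158,463,.012),topR=(155,428,.024),topL=(70,430,.024),legtopA=(57,433,.06),legtopB=(58,405,.06),fenceEnd=(153,497,.012)).items():
    print(n,st(ray(c,300+u/3,40+v/3,h)).round(1))
```

```text
legfoot [-95.7 -21.7]
end [  0.9 -21. ]
topR [ 0.1 14.2]
topL [-82.2  13. ]
legtopA [-96.6 -26.1]
legtopB [-94.4  10.8]
fenceEnd [ -7.5 -64.3]
```

Call:
apply_moves([
  [0.6,0.0015,0.001,0.03,0,0,0],
  [0.6,0,0,0.03,0,0,0],
  [0.6,0,0,0.014,0,0,0],
  [0.6,0,0,0,0,0,0],
  [0,0,0,0,0,0,0],
  [0,0,0,0,0,0,0],
  [0,0,0,0,0,0,0],
  [0,0,0,0,0,0,0],
  [0,0,0,0,0,0,0],
  [0,0,0,0,0,0,0],
  [0,0,0,0,0,0,0],
], newtons=40)

```text
time_s: 12.72
tcp_pos: [0.6571, 0.001, 0.0913]
eef_rot: [-179.9, 0.0, -96.6]
contact_force: [2.4, -0.9, 2.6]
gripper_width: 0.013
gripper_force: 40.0
```

Run:
```python
from h import *
s=get_state();p=st(s['tcp_pos']);print(s['time_s'],s['tcp_pos'],s['eef_rot'],p,s['gripper_width'],s['contact_force'])
# arc in stand frame about pivot (59.5,0): r=130, start angle of post
a0=np.arctan2(-122,45);P=[130*np.array([np.cos(a0-t),np.sin(a0-t)]) for t in np.linspace(0,1.06,15)]
D=np.diff(P,axis=0)/1000
print([[round(-d[1],4),round(-d[0],4)] for d in D], P[-1])
```

```text
12.7167 [0.65713878 0.00101157 0.09134138] [-1.79889352e+02  1.97681456e-02 -9.66262260e+01] [ 104.64868285 -122.33612206] 0.013031649783729634 [ 2.36709485 -0.91953346  2.55252054]
[[np.float64(0.0031), np.float64(0.0094)], [np.float64(0.0023), np.float64(0.0096)], [np.float64(0.0016), np.float64(0.0097)], [np.float64(0.0009), np.float64(0.0098)], [np.float64(0.0001), np.float64(0.0098)], [np.float64(-0.0006), np.float64(0.0098)], [np.float64(-0.0014), np.float64(0.0097)], [np.float64(-0.0021), np.float64(0.0096)], [np.float64(-0.0028), np.float64(0.0094)], [np.float64(-0.0035), np.float64(0.0092)], [np.float64(-0.0042), np.float64(0.0089)], [np.float64(-0.0049), np.float64(0.0086)], [np.float64(-0.0055), np.float64(0.0082)], [np.float64(-0.0061), np.float64(0.0077)]] [-84.40565328 -98.87206731]
```

Call:
apply_moves([
  [0,0.0031,0.0094,0,0,0,0],
  [0,0.0023,0.0096,0,0,0,0],
  [0,0.0016,0.0097,0,0,0,0],
  [0,0.0009,0.0098,0,0,0,0],
  [0,0.0001,0.0098,0,0,0,0],
  [0,-0.0006,0.0098,0,0,0,0],
  [0,-0.0014,0.0097,0,0,0,0],
  [0,-0.0021,0.0096,0,0,0,0],
  [0,-0.0028,0.0094,0,0,0,0],
  [0,-0.0035,0.0092,0,0,0,0],
  [0,0,0,0,0,0,0],
  [0,0,0,0,0,0,0],
])

```text
time_s: 13.72
tcp_pos: [0.5621, 0.0159, 0.0913]
eef_rot: [-179.8, 0.1, -96.6]
contact_force: [6.7, 4.0, -0.0]
gripper_width: 0.013
gripper_force: 40.0
```

Call:
apply_moves([
  [0,-0.0042,0.0089,0,0,0,0],
  [0,-0.0049,0.0086,0,0,0,0],
  [0,-0.0055,0.0082,0,0,0,0],
  [0,-0.0061,0.0077,0,0,0,0],
  [0,0,0,0,0,0,0],
  [0,0,0,0,0,0,0],
])

```text
time_s: 14.22
tcp_pos: [0.533, 0.0394, 0.0914]
eef_rot: [-179.6, 0.1, -96.5]
contact_force: [15.4, -3.2, -6.4]
gripper_width: 0.013
gripper_force: 40.0
```

Run:
```python
from h import *
s=get_state();p=st(s['tcp_pos']);print(s['time_s'],p,s['gripper_width'],s['gripper_force'],s['contact_force'])
r=p-[59.5,0];print(np.hypot(*r),np.arctan2(-122,45)-np.arctan2(r[1],r[0]))
```

```text
14.2167 [-22.99808522 -98.21385097] 0.012980517993243451 39.998493790626526 [15.35450013 -3.18910352 -6.43248398]
128.26493904539026 1.0520207567901452
```

Call:
apply_moves([
  [0,-0.0007,0.0008,0,0,0,0],
  [0,0,0,0,0,0,0],
  [0,0,0,0,0,0,0],
  [0,0,0,0,0,0,0],
  [0,0,0,0,0,0,0],
  [0,0,0,0,0,0,0],
  [0,0,0,0,0,0,0],
])

```text
time_s: 14.8
tcp_pos: [0.5329, 0.0397, 0.0914]
eef_rot: [-179.6, 0.1, -96.6]
contact_force: [16.0, -5.4, -6.7]
gripper_width: 0.0127
gripper_force: 40.0
```

Run:
```python
from h import *
s=get_state();p=st(s['tcp_pos']);r=p-[59.5,0];print(p,s['contact_force'],np.arctan2(-122,45)-np.arctan2(r[1],r[0]))
b=grab('side','s6')['frame'];cv2.imwrite('pics/c6.png',cv2.resize(b[130:250,290:460],(765,540),interpolation=cv2.INTER_CUBIC)[:,:,::-1])
```

```text
[-23.20306569 -97.9707838 ] [16.04046811 -5.39702048 -6.65730867] 1.0544643312573012
```

View pics/c6.png

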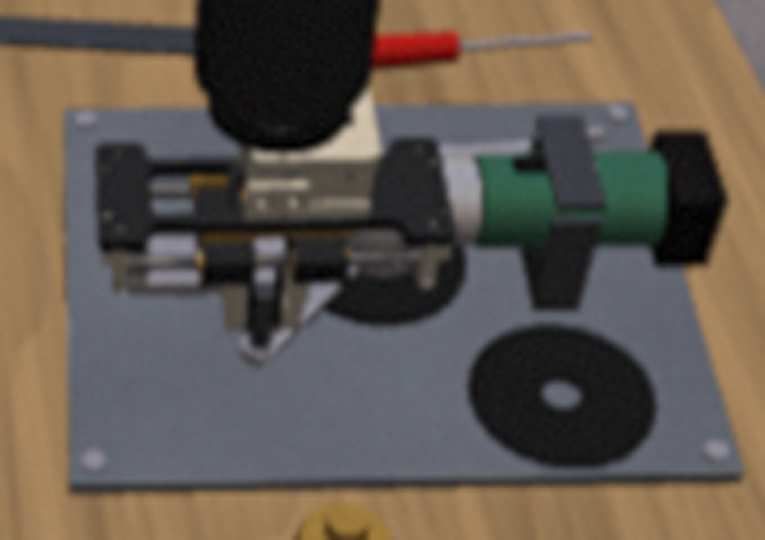

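The post is held between the fingers at (265,320), the lever is at its stop against the pin with a steady push, and the spare disc is where it was. I hand in the job.

```bash
python3 -c "from h import *; print(close_job())"
```

```text
the job is handed in; nothing more can be done
None
```

I handed the job in: by my measurements the bracket lies flat and flush against the fence, about 1–2 mm off the gap's centre, and the guard is held at its stop (about 1.05 rad) with the post still gripped; the hand-in gave no verdict, and the gripper hid the bracket in the last picture.

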